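Set the sorting coil's large trimmer with the plastic tuning tool

ROBOT

A 6-joint arm with a two-finger parallel gripper is mounted at the origin on the work surface. World frame = base frame: x ahead of the robot, y to its left, z up, the work surface at z = 0. Lengths are in mm, angles in rad, forces in N, time in s.
With the tool pointing down it reaches from about 325 to 850 mm from the base axis. Payload 15.5 kg.
Tool frame: the origin (TCP) lies between the finger pads; the fingertips stand 14 mm ahead of it and the grasp point (between the pads) lies 5 mm behind it; z points along the fingers, y is the direction in which the jaws open and shut (so a half turn about z gives the same grasp; the last joint's range is limited). The gripper opens to 91 mm and grips with 3 to 60 N. Pads are 32 mm wide; open, the fingers measure 118 mm over their backs; the gripper's body (76 mm by 178 mm) begins 60 mm behind the grasp point.
Start: joints at [-1.22, 0.494, 1.345, -0, 1.302, -0.096], TCP at [270.052, -563.647, 227.915] pointing down, gripper open.
Joint ranges: [-2.91, 2.91], [-0.82, 2.16], [0.22, 2.67], [-1.22, 4.37], [0.12, 2.79], [-3.08, 3.08]. Speed limits (rad/s): [1.89, 1.89, 2.57, 3.01, 3.01, 3.01].

INTERFACE

Orientations are given as [roll, pitch, yaw] about the fixed x, y, z axes, in that order (R = Rz(yaw) Ry(pitch) Rx(roll)).
In Python, from bench import robot, get_obs, optics, workorder gives the robot as it stands. Calls block until the motion is done:
- robot.reach(position, orientation): joint-space move of the TCP to a pose.
- robot.movel(position, max_speed=150, attitude=None): straight line of the TCP; attitude=None keeps the orientation; max_speed is the mean speed in mm/s.
- robot.goto_joints(angles): joint-space move.
- robot.set_gripper(opening, strength=None): finger opening in mm; strength is the grip in N (None keeps the last); returns when the fingers have stopped.
- robot.hold(seconds).
- robot.inverse_kinematics(position, orientation): joint angles nearest the present ones, or None.
- get_obs(): the state.
- optics.camera(name): name is "side" or "top" or "wrist"; returns a dict with "color" (384x512x3 uint8, blue, green, red), "mtx" (3x3 intrinsics, pixels), "R" (3x3) and "t" (3): a world point X has camera coordinates R X + t. Camera axes: x right, y down, z forward; pixel columns grow to the right and rows downward; lengths in mm; the calibration is good to about 2 mm. A picture is of the moment at which its call begins. There is no depth.
A pose or a line that the arm cannot do raises robot.MotionError and nothing moves.
- workorder.sign_off(): hands the job in, once; it reports no verdict.
The state is a dict: "time": time; "joint_pos": joint angles; "dq": joint speeds; "joint_efforts": joint torques, N m; "position": TCP position; "eef_rot": TCP orientation; "wrist_force": force on the tool from outside, world axes, zero at the start; "wrist_torque": the same for the moment, N m; "finger_gap": finger opening in mm.
Only numpy, scipy, OpenCV 4.12 (cv2) and the standard library are available. Lean on these libraries where they do the work, as an engineer would, in place of code of your own. Each camera call takes 0.05 s, during which the arm holds its last target.

TASK

The forgings' sorting coil has to be tuned. Take the white plastic tuning tool out of its wooden stand, set its blade into the slot of the largest of the three trimmers on the grey tuning unit and turn it clockwise (seen from above) until the slot is in line with the two white marks beside it. Then hang the tool back upright in its stand and let go of it.

Things in the scene. Friction and masses are not known exactly. Their poses are not given: they have to be found in the camera images.
- tool_handle (a point): White plastic tuning tool, 131 mm tall, 80 g, hanging blade down in its stand. Point: centre of the handle, a block 30 mm wide (x), 18 thick (y), 60 tall; z up. Guard below it: disc 60 mm wide, 5 thick, underside 35 mm below the point. Then a shaft 12 mm thick and a flat blade, 24 mm wide (x), 3 thick (y), its tip 101 mm below the point. The blade is parallel to the handle's wide faces.
- trimmer_slot (a point): Largest trimmer: brass head 40 mm wide on the fixed grey unit (180 x 240 x 70 mm), which also has two 20 mm ones. Point: on its axis, on the slot's floor, 76 mm above the table; x along the slot, z up; the frame turns with it. Slot 10 mm deep, 6 wide at the floor, flared to 15 at the mouth, open at both ends. The blade has some 0.12 rad of play each way.
- trimmer (a joint): Angle of the largest trimmer (rad), growing anticlockwise seen from above. 0: its slot is in line with the two white marks on the panel. It starts between 0.6 and 1.1 and is turned clockwise by that much. It turns stiffly (0.03 N m), stays where it is left and stops at 1.4 either way.
- stand_hole (a point): Fixed wooden tool stand: plate 110 x 110 mm, 10 thick, on four legs. Point: centre of its 40 x 40 mm square hole at the plate's upper face, 85 mm above the table; x and y along the hole's sides, z up. Blade and shaft hang through the hole with the guard flat on the plate: the handle's centre is then 35 mm above this point. 69 mm are free under the plate.
Not all that is in view belongs to the job. Of the things shaped like the part that bears stand_hole, the wooden one is meant. Leave any orange or red look-alike of the part that bears tool_handle alone.

How it is judged:
By the outcome, as a careful person would: the job done as asked, in the order asked, and still so for the second after the job is handed in, with the robot touching nothing.
It also fails if it takes over 54 s, if anything falls off the work surface, if the arm or the gripper's body presses on something with over 40 N, if the wrist force passes 120 N, or if a joint passes its speed limit or range.

## Working session

There is one attempt and no reset: what is moved stays moved. The work goes in short steps, each a Python script; the robot and the scene stay as the last script left them, time stands still between calls to the robot, and variables do not carry over. Pictures are saved under pics/ and viewed, and the job is handed in when it is done.

```bash
mkdir -p pics; ls
python3 - <<'E'
from bench import robot,get_obs,optics
import cv2,numpy as np
for n in("top","side","wrist"):
    c=optics.camera(n); cv2.imwrite(f"pics/{n}0.png",c["color"]); print(n,c["mtx"].tolist(),(-c["R"].T@c["t"]).round(), c["R"].round(3).tolist())
o=get_obs();print(o["time"],o["position"],o["eef_rot"],o["finger_gap"])
E
```

```text
pics
top [[355.17836199654926, 0.0, 255.41113551102433], [0.0, 355.17836199654926, 187.3420187013719], [0.0, 0.0, 1.0]] [ 434.   60. 1001.] [[-0.014, -1.0, 0.008], [-0.996, 0.013, -0.09], [0.09, -0.009, -0.996]]
side [[386.01948198836806, 0.0, 259.303838767942], [0.0, 386.01948198836806, 195.64343625639688], [0.0, 0.0, 1.0]] [ 77. 626. 665.] [[-0.767, -0.642, 0.023], [-0.412, 0.465, -0.784], [0.492, -0.61, -0.621]]
wrist [[339.02145254639674, 0.0, 253.5285870769052], [0.0, 339.02145254639674, 190.75226002758137], [0.0, 0.0, 1.0]] [ 340. -529.  383.] [[0.433, -0.901, -0.0], [-0.867, -0.416, 0.273], [-0.246, -0.118, -0.962]]
0.15 [ 269.95785476 -563.40508805  227.47968007] [-3.14067508e+00 -7.61867482e-05  4.46798816e-01] 91.42789384068524
```

View pics/top0.png

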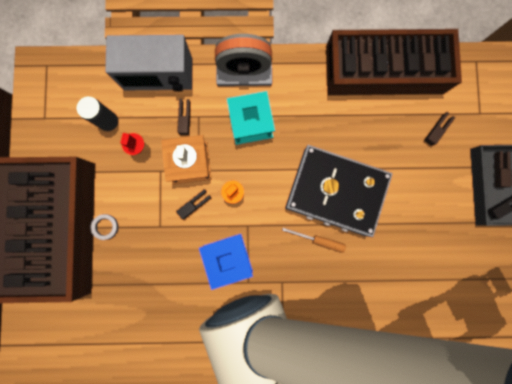

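View pics/side0.png

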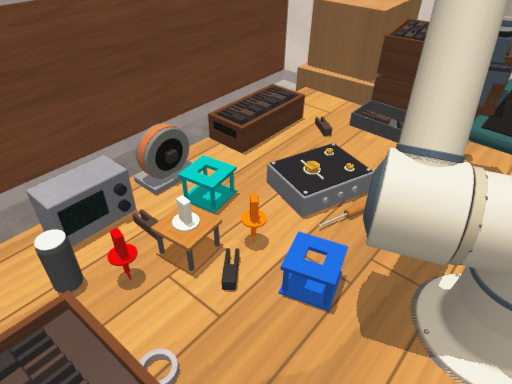

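View pics/wrist0.png

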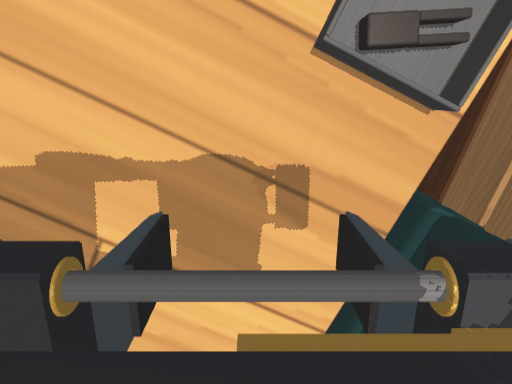

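Top view: the white tool stands in the wooden stand at about (184,155). The look-alikes are red at (131,144) and orange at (233,192). The other stands are teal (251,117) and blue (226,261). The trimmers are at (330,186), which looks largest, then (369,182) and (359,214). I'll take close crops to check this choice.

```bash
cat > h.py <<'E'
import numpy as np,cv2
from bench import robot,get_obs,optics,workorder
def ray(c,uv,z):
    uv=np.atleast_2d(np.array(uv,float)); K=c["mtx"];R=np.array(c["R"]);t=np.array(c["t"])
    d=np.c_[uv,np.ones(len(uv))]@np.linalg.inv(K).T@R
    C=-R.T@t
    return C+d*((z-C[2])/d[:,2])[:,None]
def proj(c,X):
    p=(np.atleast_2d(X)@np.array(c["R"]).T+np.array(c["t"]))@np.array(c["mtx"]).T
    return p[:,:2]/p[:,2:]
def crop(img,x0,y0,w,h,s,name):
    cv2.imwrite(name,cv2.resize(img[y0:y0+h,x0:x0+w],None,fx=s,fy=s,interpolation=cv2.INTER_CUBIC))
E
python3 - <<'E'
from h import *
t=cv2.imread("pics/top0.png");s=cv2.imread("pics/side0.png")
f=lambda i,x,y,w,h:cv2.resize(i[y:y+h,x:x+w],(400,300),interpolation=cv2.INTER_CUBIC)
cv2.imwrite("pics/crops0.png",np.vstack([np.hstack([f(t,145,125,80,60),f(t,280,140,120,90)]),np.hstack([f(s,130,185,120,90),f(s,260,135,120,90)])]))
E
```

```text
(no output)
```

View pics/crops0.png

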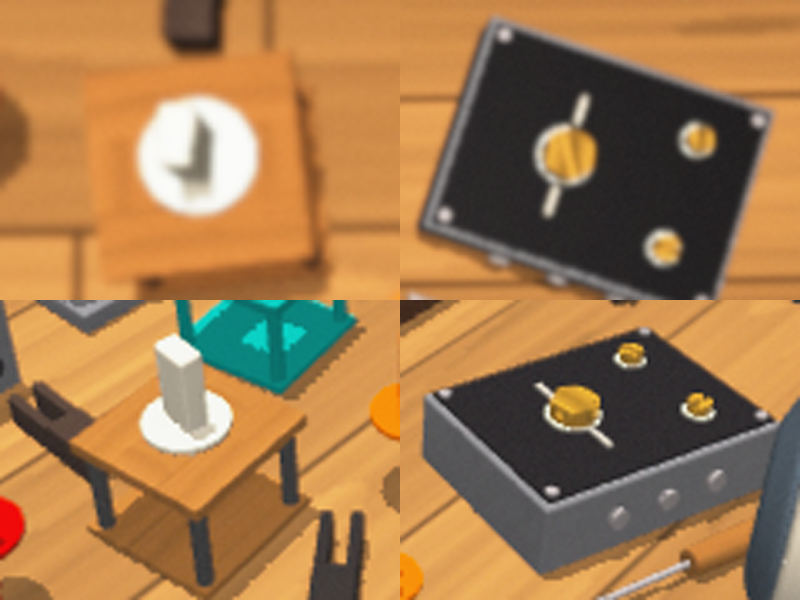

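Crops confirm the choice: the white tool is in the wooden stand (guard centre ≈(184.6,156)), and the largest trimmer is the one between the two white marks (≈(330,186)). Next I get rough positions and close wrist views.

Run:
```python
from h import *
c=optics.camera("top")
P=ray(c,[[184.6,156]],90)[0]; T=ray(c,[[330.5,186.5]],84)[0]; print(P,T)
# camera in tool frame: 78 mm x, 155 above; looks tilted 16deg back toward tool
for n,X in(("tool",P),("trim",T)):
    # optical axis hits TCP-frame point ahead; want target near image centre: camera height ~250 above
    q=None
    for yaw in (0.0,):
        pos=[X[0]-85+0.27*230, X[1], X[2]+110] if 0 else [X[0]-78+75, X[1], 90+130]
        q=robot.inverse_kinematics(pos,[np.pi,0,yaw]); print(n,pos,q)
w=optics.camera("wrist");o=get_obs()
from scipy.spatial.transform import Rotation as Ro
RT=Ro.from_euler('xyz',o["eef_rot"]).as_matrix()
print("cam in tool",RT.T@(-w["R"].T@w["t"]-o["position"]), (RT.T@w["R"].T).round(3))
```

```text
[600.30387311 233.70895288  90.        ] [ 516.44838865 -143.69093273   84.        ]
tool [np.float64(597.3038731112598), np.float64(233.70895287662537), 220] [ 2.79904421e-01  5.24056070e-01  1.31227878e+00 -4.44089210e-16
  1.30525780e+00  1.85070075e+00]
trim [np.float64(513.4483886540505), np.float64(-143.6909327286218), 220] [-3.84891093e-01  3.73580047e-01  1.58202497e+00 -4.44089210e-16
  1.18598763e+00  1.18590523e+00]
cam in tool [  78.14610215   -0.45987445 -155.74755404] [[ 0.001 -0.962 -0.273]
 [ 1.     0.001  0.001]
 [-0.001 -0.273  0.962]]
```

Run:
```python
from h import *
robot.reach([516,-144,250],[np.pi,0,0]); robot.hold(0.1)
c=optics.camera("wrist"); np.savez("wtrim.npz",**c); 
crop(c["color"],130,60,256,192,3,"pics/wtrim.png"); print(get_obs()["time"],proj(c,[516.4,-143.7,84]))
robot.reach([600,234,265],[np.pi,0,0]); robot.hold(0.1)
c=optics.camera("wrist"); np.savez("wtool.npz",**c); 
crop(c["color"],130,60,256,192,3,"pics/wtool.png"); print(get_obs()["time"],proj(c,[600.3,233.7,90]),get_obs()["wrist_force"])
```

```text
2.175 [[252.91426911 177.03776605]]
3.7667 [[252.93868742 175.34416317]] [ 0.43212731 -0.44398756  0.24376525]
```

View pics/wtrim.png

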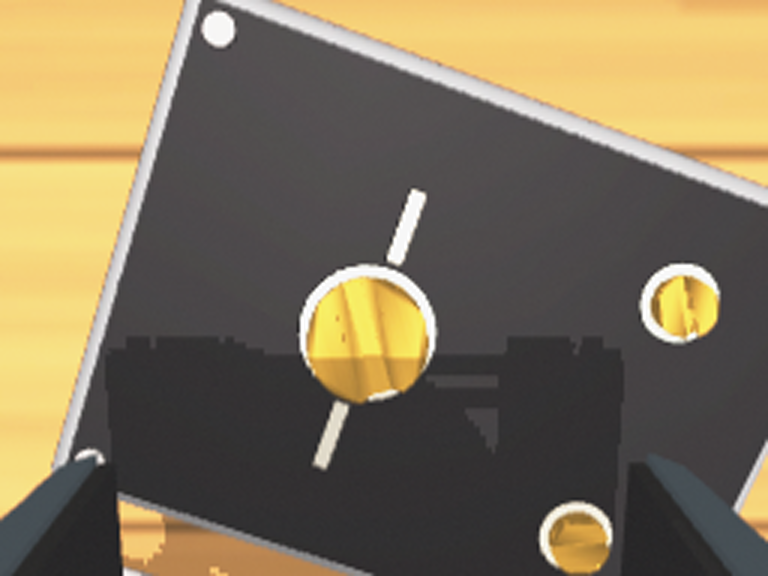

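View pics/wtool.png

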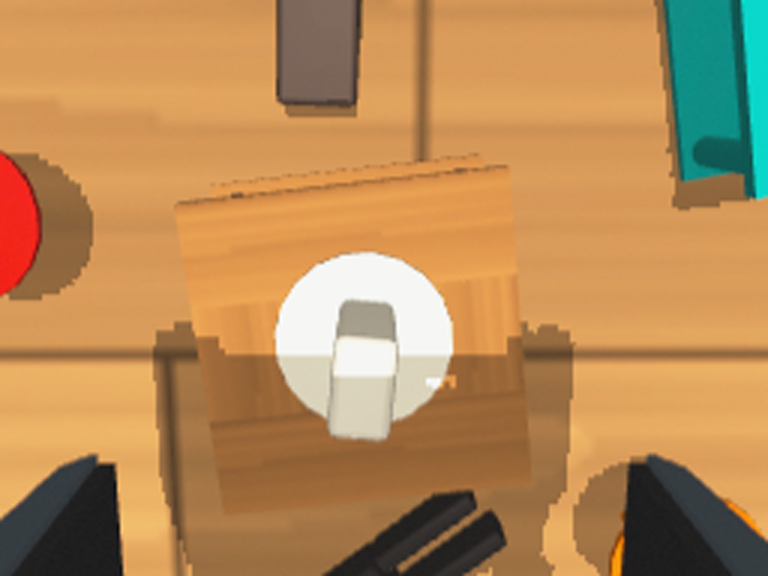

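```bash
cat > m.py <<'E'
from h import *
L=lambda f:dict(np.load(f))
w=L("wtool.npz");u=lambda p:np.array(p,float)/3+[130,60]-[1/3,1/3]
cor=ray(w,u([[177,204],[510,167],[531,480],[225,514]]),85);print("plate",cor.round(1),cor.mean(0).round(1))
for i in range(4):
    d=cor[(i+1)%4]-cor[i];print(" len",np.linalg.norm(d).round(1),"ang",np.arctan2(d[1],d[0]).round(3))
# guard: fit ellipse of white pts on z=90
g=ray(w,u([[364,253],[276,338],[453,340],[300,283],[430,283],[285,376],[447,376],[300,400],[425,400]]),90)[:,:2]
A=np.c_[2*g,np.ones(len(g))];s=np.linalg.lstsq(A,(g**2).sum(1),rcond=None)[0];print("guard",s[:2],np.sqrt(s[2]+s[:2]@s[:2]))
hc=ray(w,u([[338,338],[397,338],[389,440],[328,437]]),150);print("htop",hc.round(1),hc.mean(0).round(1))
for i in range(4):
    d=hc[(i+1)%4]-hc[i];print(" len",np.linalg.norm(d).round(1),"ang",np.arctan2(d[1],d[0]).round(3))
w=L("wtrim.npz")
m=ray(w,u([[419,191],[397,264],[345,403],[320,468]]),70);print("marks",m.round(1),m.mean(0).round(1))
d=m[0]-m[3];print(np.arctan2(d[1],d[0]))
pm=ray(w,u([[418,191],[320,468]]),70);print("marks mid",pm.mean(0))
g=ray(w,u([[368,265],[300,332],[436,332],[320,283],[417,285],[306,365],[430,365]]),70)[:,:2]
A=np.c_[2*g,np.ones(len(g))];s=np.linalg.lstsq(A,(g**2).sum(1),rcond=None)[0];print("ring",s[:2],np.sqrt(s[2]+s[:2]@s[:2]))
g=ray(w,u([[367,277],[307,338],[428,338],[325,295],[410,295],[320,378],[417,378],[368,402]]),86)[:,:2]
A=np.c_[2*g,np.ones(len(g))];s=np.linalg.lstsq(A,(g**2).sum(1),rcond=None)[0];print("head",s[:2],np.sqrt(s[2]+s[:2]@s[:2]))
E
python3 m.py; python3 -c "
from h import *
c=np.load('wtrim.npz')['color'];crop(c,225,145,55,55,10,'pics/slot.png')"
```

```text
plate [[647.  296.5  85. ]
 [658.7 188.4  85. ]
 [551.1 177.1  85. ]
 [538.3 285.2  85. ]] [598.8 236.8  85. ]
 len 108.8 ang -1.463
 len 108.3 ang -3.037
 len 108.9 ang 1.688
 len 109.3 ang 0.103
guard [602.00038928 235.41604145] 29.420773659579705
htop [[617.  242.3 150. ]
 [616.9 226.2 150. ]
 [587.7 228.3 150. ]
 [588.6 245.4 150. ]] [602.5 235.5 150. ]
 len 16.1 ang -1.572
 len 29.4 ang 3.071
 len 17.1 ang 1.518
 len 28.6 ang -0.108
marks [[ 566.8 -159.7   70. ]
 [ 543.  -152.7   70. ]
 [ 495.  -135.2   70. ]
 [ 471.3 -126.2   70. ]] [ 519.  -143.5   70. ]
-0.3371468448411316
marks mid [ 519.05183054 -142.80183743   70.        ]
ring [ 519.22143631 -143.05449195] 23.40138115020785
head [ 520.67722071 -143.08314081] 20.082966783146542
```

View pics/slot.png

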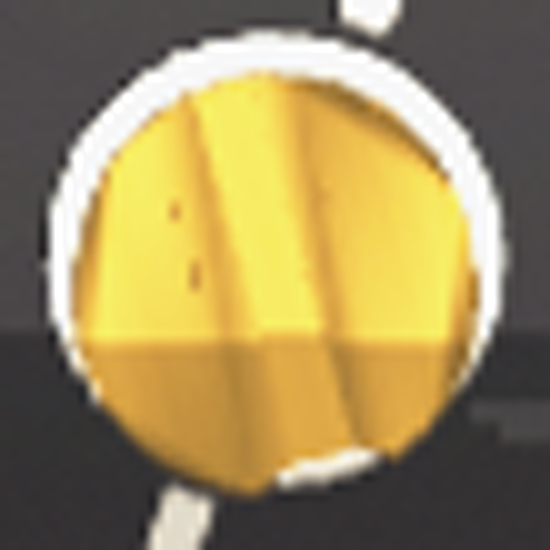

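Run:
```python
from h import *
w=dict(np.load("wtrim.npz"));C=np.array([519.3,-143.0]);mk=-0.337
tiles=[]
for tr in(0.5,0.6,0.7):
    a=mk+tr;d=np.array([np.cos(a),np.sin(a)]);n=np.array([-d[1],d[0]])
    im=cv2.resize(w["color"][145:200,225:280],None,fx=7,fy=7,interpolation=cv2.INTER_CUBIC)
    for off,z,col in((3,76,(255,0,0)),(-3,76,(255,0,0)),(7.5,86,(0,0,255)),(-7.5,86,(0,0,255))):
        h=np.sqrt(400-off**2)
        p=proj(w,[[*(C+n*off+s*h*d),z] for s in(-1,1)]);p=((p-[225,145]+.5)*7-.5).round().astype(int)
        cv2.line(im,p[0].tolist(),p[1].tolist(),col,1)
    tiles.append(im[:,60:320])
cv2.imwrite("pics/ov.png",np.hstack(tiles))
```

```text
(no output)
```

View pics/ov.png

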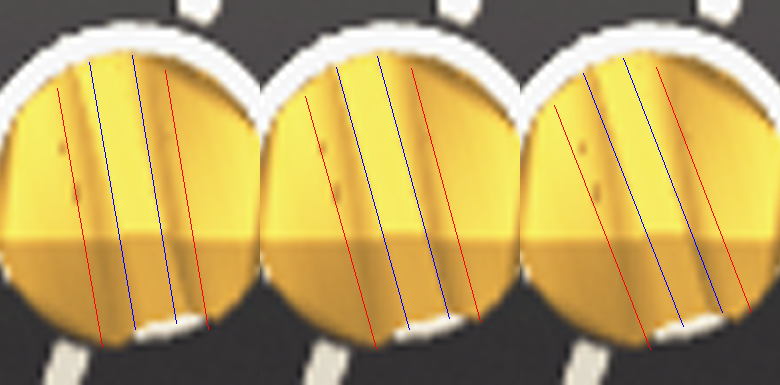

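Overlay: the slot fits a trimmer angle of about 0.6, so its world yaw is about 0.26. The marks are at −0.337. The tool is at (602.2,235.5) with handle yaw about −0.09. Next is the grasp.

Run:
```python
from h import *
Y=-0.09
robot.set_gripper(60,40)
robot.reach([602.2,235.5,175],[np.pi,0,Y])
robot.movel([602.2,235.5,114.5],100)
robot.set_gripper(0,40)
o=get_obs();print(o["time"],o["finger_gap"],o["position"],o["wrist_force"])
np.save("grasp.npy",np.r_[o["position"],o["eef_rot"]])
c=optics.camera("wrist");cv2.imwrite("pics/g1.png",c["color"])
robot.movel([602.2,235.5,262],200)
o=get_obs();print(o["time"],o["finger_gap"],o["wrist_force"])
c=optics.camera("side");np.savez("s1.npz",**c);cv2.imwrite("pics/s1.png",c["color"])
```

```text
6.3417 17.811639461075945 [602.19304043 235.50075389 114.51020184] [ 0.26591271 -0.25486454  1.04274929]
7.2833 17.838326417076512 [-0.0681621   0.38941719 -1.12735593]
```

View pics/g1.png

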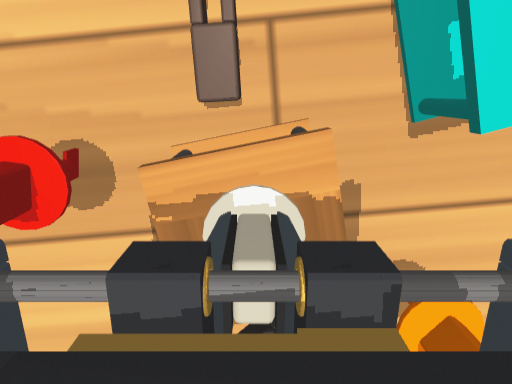

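View pics/s1.png

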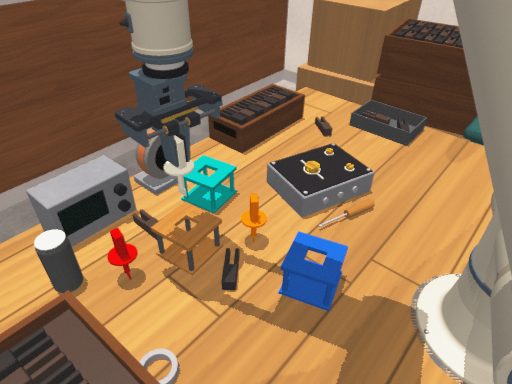

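Side view: the tool hangs upright in the jaws at (180,165), and the stand's hole is empty. I move over the trimmer, hover and look.

Run:
```python
from h import *
a=0.263
robot.reach([519.3,-143,250],[np.pi,0,a])
robot.movel([519.3,-143,189],150); robot.hold(0.15)
o=get_obs();print(o["time"],o["finger_gap"],o["position"],o["eef_rot"],o["wrist_force"],o["wrist_torque"])
f=[]
for n in("side","wrist"):
    c=optics.camera(n);np.savez(n+"_h.npz",**c);im=c["color"]
    tip=proj(c,[[519.3,-143,93.5],[519.3,-143,86],[519.3,-143,150]]);print(n,tip.round(1).tolist())
    if n=="side": f.append(cv2.resize(im[110:210,250:370],(480,400),interpolation=cv2.INTER_CUBIC))
    else: cv2.imwrite("pics/wh.png",im)
cv2.imwrite("pics/sh.png",f[0])
```

```text
9.4833 17.51432314316651 [ 519.99192004 -143.0926657   190.0785867 ] [ 3.14048542e+00 -1.48704191e-03  2.63250032e-01] [-0.11569016 -0.23141135 -1.27940712] [0.05039997 0.03367803 0.00521786]
side [[311.8, 161.8], [311.5, 164.1], [314.2, 143.6]]
wrist [[253.5, 199.5], [253.4, 196.7], [253.6, 226.6]]
```

View pics/sh.png

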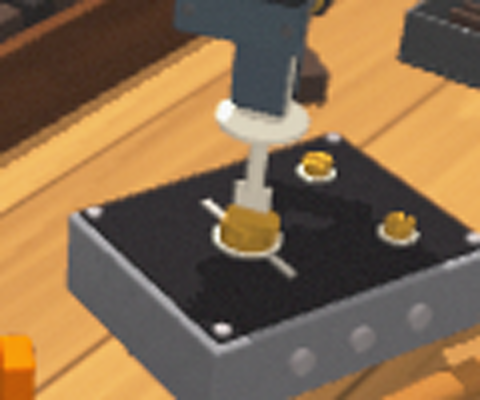

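View pics/wh.png

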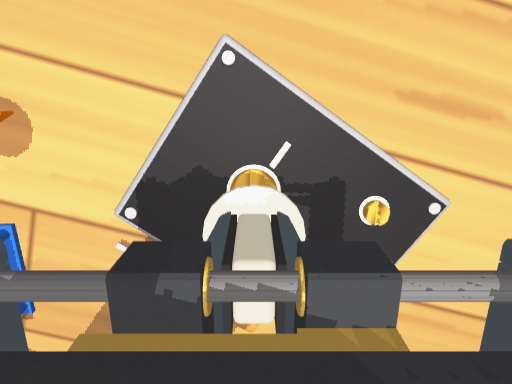

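Side crop: the blade tip at (254,211) sits over the head centred at about (250,217). The lateral error is at most about 2 mm, within the flare. I descend in steps and watch the forces.

Run:
```python
from h import *
for z in(183,179.5,176.5,173.5):
    robot.movel([519.3,-143,z],40)
    o=get_obs();print(round(o["time"],2),o["position"].round(2),np.round(o["wrist_force"],2),np.round(o["wrist_torque"],3),round(o["finger_gap"],2))
    if abs(o["wrist_force"][2]+1.2)>12: print("stop");break
c=optics.camera("side");cv2.imwrite("pics/sh2.png",cv2.resize(c["color"][110:210,250:370],(480,400),interpolation=cv2.INTER_CUBIC))
```

```text
9.88 [ 519.09 -142.95  182.71] [-0.32 -0.03 -0.57] [ 0.019 -0.001 -0.028] 17.86
10.13 [ 519.14 -142.97  179.23] [-0.39  0.1  -0.49] [ 0.026 -0.041  0.027] 17.74
10.38 [ 519.21 -142.93  176.3 ] [-0.74 -0.47  0.43] [0.004 0.044 0.032] 17.96
10.63 [ 519.19 -142.95  173.32] [-0.09  0.65  0.1 ] [ 0.    -0.007  0.028] 17.37
```

View pics/sh2.png

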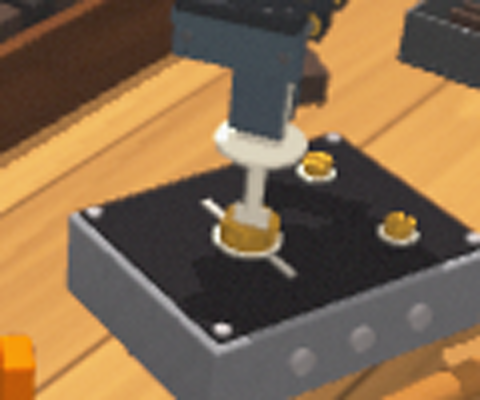

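The blade is seated in the slot with no contact force. I turn clockwise in steps, stopping short at first.

Run:
```python
from h import *
for a in(0.13,0.0,-0.13,-0.26,-0.34,-0.40):
    robot.movel([519.3,-143,173.5],40,[np.pi,0,a])
    o=get_obs();print(round(o["time"],2),o["position"].round(2),o["eef_rot"].round(3),np.round(o["wrist_force"],2),np.round(o["wrist_torque"],3),round(o["finger_gap"],2))
robot.hold(.2);o=get_obs();print(o["eef_rot"],o["wrist_torque"])
```

```text
10.97 [ 519.35 -143.02  173.57] [ 3.142 -0.     0.133] [ 0.42 -0.97 -0.02] [-0.002 -0.028  0.029] 17.81
11.25 [ 519.36 -143.11  173.57] [ 3.141 -0.     0.005] [ 0.28 -0.59 -0.94] [-0.288  0.062  0.028] 17.8
11.53 [ 519.35 -143.12  173.55] [ 3.141 -0.    -0.124] [ 0.4  -2.63 -0.15] [-0.509  0.043  0.012] 17.42
11.82 [ 519.32 -143.06  173.52] [ 3.142 -0.    -0.254] [-1.22 -2.01 -0.32] [-0.666  0.098  0.051] 18.0
12.07 [ 519.34 -143.04  173.52] [ 3.142 -0.    -0.335] [-0.1  -2.86 -0.49] [-0.707  0.091  0.013] 17.95
12.32 [ 519.34 -143.01  173.51] [-3.142 -0.    -0.396] [-0.17 -2.46 -1.24] [-0.712  0.086  0.086] 17.5
[-3.14155435e+00 -1.53754817e-05 -3.97946571e-01] [-0.70311676  0.06416819  0.03939573]
```

```bash
cat > look.py <<'E'
from h import *
def look(k,a0):
    robot.movel([519.3,-143,173.5],40,[np.pi,0,a0+0.11])
    robot.movel([519.3,-143,200],120)
    y=-0.337; d=np.array([np.cos(y),np.sin(y)])
    p=np.array([519.3,-143])-70*d
    robot.movel([*p,205],150,[np.pi,0,y]); robot.hold(.25)
    c=optics.camera("wrist");np.savez(f"look{k}.npz",**c)
    q=proj(c,[519.3,-143,80])[0];print("t",get_obs()["time"],q)
    x,yy=int(q[0]),int(q[1])
    crop(c["color"],x-50,max(yy-50,0),100,100,6,f"pics/look{k}.png");print(x-50,max(yy-50,0))
E
python3 -c "
from look import *
look(1,-0.40)"
```

```text
t 14.0583 [254.41383811 105.2971732 ]
204 55
```

View pics/look1.png

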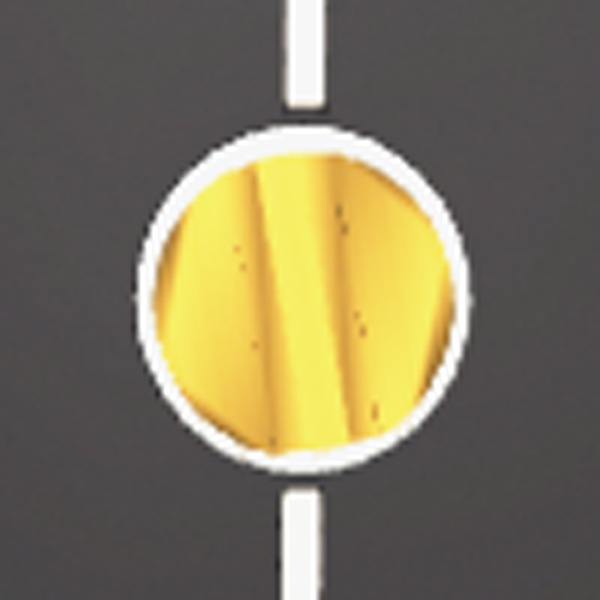

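```bash
cat > slot.py <<'E'
from h import *
from scipy.optimize import minimize
import sys
def rect(c,z,C=(519.3,-143.0),y=-0.337,N=200,s=4):
    # rectify plane z: image up = along marks(+x'), right = -y' ; N px, s px/mm
    d=np.array([np.cos(y),np.sin(y)]);n=np.array([-d[1],d[0]])
    jj,ii=np.meshgrid(np.arange(N),np.arange(N))
    a=(N/2-ii)/s; b=(N/2-jj)/s
    X=np.c_[(C[0]+a*d[0]+b*n[0]).ravel(),(C[1]+a*d[1]+b*n[1]).ravel(),np.full(N*N,z)]
    p=proj(c,X).astype(np.float32).reshape(N,N,2)
    return cv2.remap(c["color"],p[...,0],p[...,1],cv2.INTER_CUBIC)
if __name__=="__main__":
    c=dict(np.load(sys.argv[1]));out=[]
    R=rect(c,76); g=cv2.GaussianBlur(R,(0,0),2)
    M=rect(c,70)
    # marks line fit
    hsv=cv2.cvtColor(M,cv2.COLOR_BGR2HSV); 
    for lab,rows in(("upper",range(2,20)),("lower",range(180,198))):
        print(lab,[float(np.round(np.average(np.arange(200),weights=(M[r].min(1)>150)+1e-9),1)) for r in list(rows)[::6]])
    G=g[:,:,1].astype(float)
    # orientation of gradients near the floor: sheared sum sharpness
    best=[]
    for t in np.arange(-0.2,0.9,0.01):
        A=cv2.getRotationMatrix2D((100,100),-np.degrees(t),1)  # rotate image clockwise by t -> slot vertical
        W=cv2.warpAffine(G,A,(200,200))[60:140,70:130]
        best.append((np.var(np.diff(W.mean(0)))**.5,t))
    b=np.array(best);print("best",b[b[:,0].argsort()[::-1][:4]].round(3).tolist())
    cv2.imwrite(sys.argv[2],np.hstack([cv2.resize(R,(390,390)),cv2.resize(M,(390,390))]))
E
python3 slot.py look1.npz pics/r1.png; python3 slot.py wtrim.npz pics/r0.png
```

```text
upper [99.5, 98.0, 99.5]
lower [106.1, 98.0, 98.6]
best [[4.305, 0.09], [4.302, 0.08], [4.299, 0.1], [4.286, 0.07]]
upper [99.5, 99.2, 97.0]
lower [138.0, 133.5, 99.5]
best [[3.538, 0.51], [3.534, 0.52], [3.533, 0.5], [3.521, 0.53]]
```

View pics/r1.png

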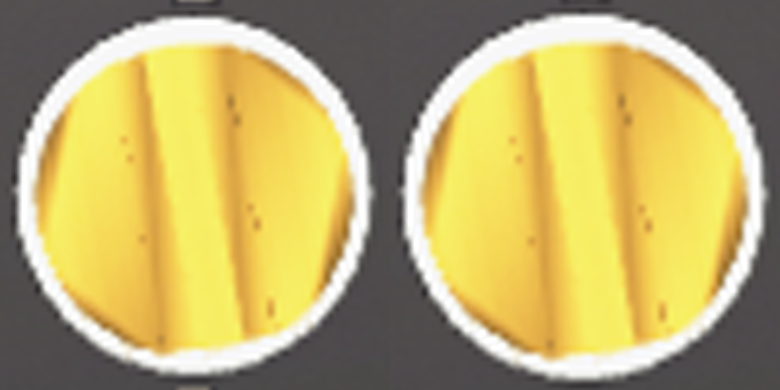

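```bash
cat > look2.py <<'E'
from h import *
y=-0.337; d=np.array([np.cos(y),np.sin(y)]);n=np.array([-d[1],d[0]]);C=np.array([519.3,-143.0])
def view(k,back=130):
    p=C-back*d
    robot.movel([*p,205],150,[np.pi,0,y]); robot.hold(.25)
    c=optics.camera("wrist");np.savez(f"v{k}.npz",**c);print("t",get_obs()["time"]);return c
def overlay(c,angs,name,C=C):
    q=proj(c,[*C,80])[0];x0,y0=int(q[0])-24,max(int(q[1])-30,0);s=8
    T=[]
    for tr in angs:
        im=cv2.resize(c["color"][y0:y0+60,x0:x0+48],None,fx=s,fy=s,interpolation=cv2.INTER_CUBIC)
        if tr is not None:
            a=y+tr;e=np.array([np.cos(a),np.sin(a)]);m=np.array([-e[1],e[0]])
            pp=lambda X:((proj(c,X)-[x0,y0]+.5)*s-.5).round().astype(np.int32)
            for sg in(1,-1):
                for off,z,col in((3,76,(255,0,0)),(7.5,86,(0,0,255))):
                    h=np.sqrt(400-off**2);P=pp([[*(C+sg*off*m+k*h*e),z] for k in(-1,1)])
                    cv2.line(im,P[0].tolist(),P[1].tolist(),col,1)
            th=np.linspace(0,2*np.pi,80)
            for z,r,col in((76,20,(255,0,255)),(86,20,(0,120,0))):
                cv2.polylines(im,[pp(np.c_[C[0]+r*np.cos(th),C[1]+r*np.sin(th),np.full(80,z)])],True,col,1)
        T.append(im)
    o=np.hstack(T)
    if o.shape[1]>800:o=cv2.resize(o,None,fx=800/o.shape[1],fy=800/o.shape[1],interpolation=cv2.INTER_AREA)
    cv2.imwrite(name,o)
E
python3 -c "
from look2 import *
c=view(1);overlay(c,[None,0.06],'pics/v1.png')
overlay(dict(np.load('wtrim.npz')),[None,0.62],'pics/v0.png')"
```

```text
t 14.9083
```

View pics/v1.png

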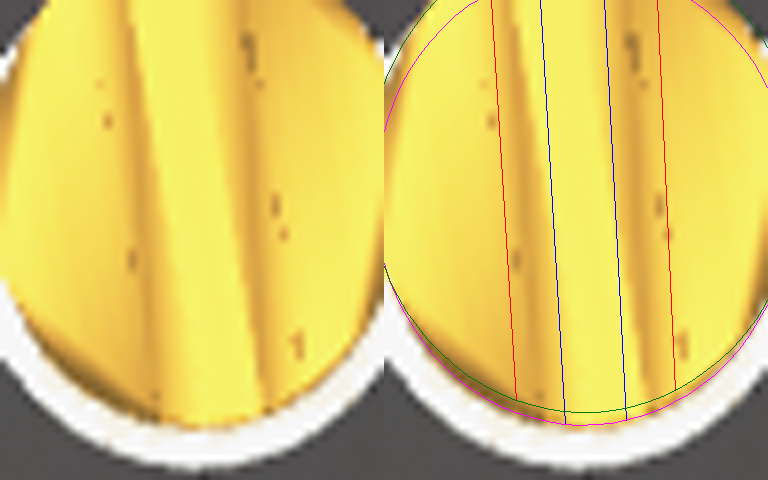

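View pics/v0.png

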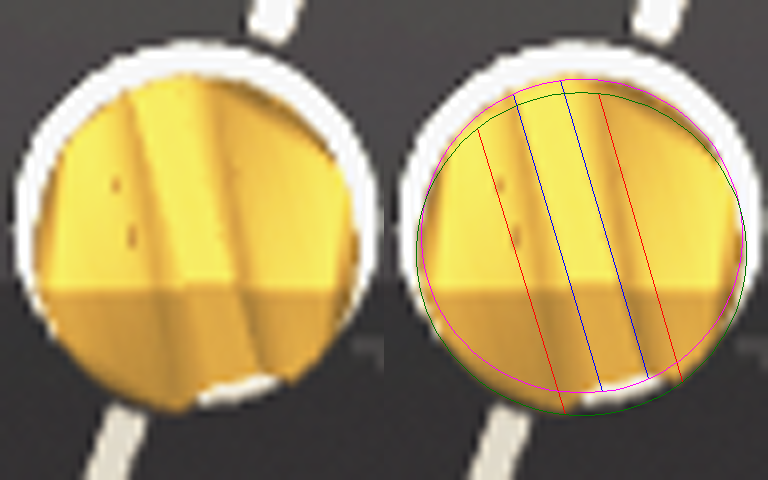

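```bash
python3 -c "
from look2 import *
overlay(dict(np.load('look1.npz')),[None,0.07,0.17],'pics/l1.png')"
```

```text
(no output)
```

View pics/l1.png

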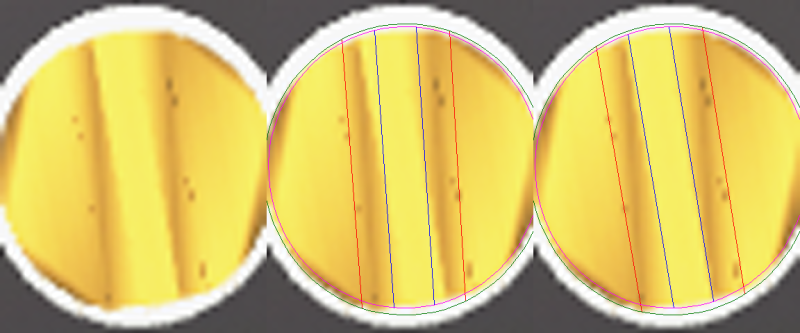

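At an angle of 0.17 the overlay matches the sharp creases and the mouth edges. The trimmer is therefore still at about 0.17; the blade sat about 1.8 mm above the floor, so it had more play than stated. I re-insert slightly deeper and turn further, still staying short.

```bash
cat > turn.py <<'E'
from look2 import *
def turn(a_in,a_list,z=172.3):
    robot.movel([*C,200],150,[np.pi,0,a_in]); robot.hold(.1)
    for zz in(180,176,z):
        robot.movel([*C,zz],50); o=get_obs()
        print(round(o["time"],2),o["position"].round(2),np.round(o["wrist_force"],2))
        if abs(o["wrist_force"][2]+1)>12: print("contact");return
    for a in a_list:
        robot.movel([*C,z],30,[np.pi,0,a]); o=get_obs()
        print(round(o["time"],2),o["eef_rot"][2].round(3),np.round(o["wrist_force"],2),np.round(o["wrist_torque"],3),round(o["finger_gap"],2))
    robot.hold(.15);print("yaw",get_obs()["eef_rot"][2])
    robot.movel([*C,z],40,[np.pi,0,a_list[-1]+0.12])
    robot.movel([*C,200],120)
E
python3 -c "
from turn import *
turn(-0.167,[-0.25,-0.35,-0.42,-0.46])
c=view(2,70);overlay(c,[None,0,0.05],'pics/l2.png')"
```

```text
16.57 [ 519.21 -142.95  179.76] [ 0.11 -0.1  -0.56]
16.82 [ 519.25 -142.99  175.87] [ 0.96  0.29 -0.82]
17.07 [ 519.18 -142.94  172.09] [ 0.01 -0.55 -1.61]
17.32 -0.248 [-1.08  0.29 -1.36] [0.029 0.059 0.015] 17.91
17.57 -0.346 [-1.25 -2.74  0.26] [-0.257  0.146 -0.011] 17.71
17.82 -0.416 [-1.2  -2.5  -0.07] [-0.595  0.351 -0.016] 18.12
18.07 -0.457 [-1.04 -2.84 -0.81] [-0.569  0.337  0.042] 17.95
yaw -0.45802315645633906
t 19.7917
```

View pics/l2.png

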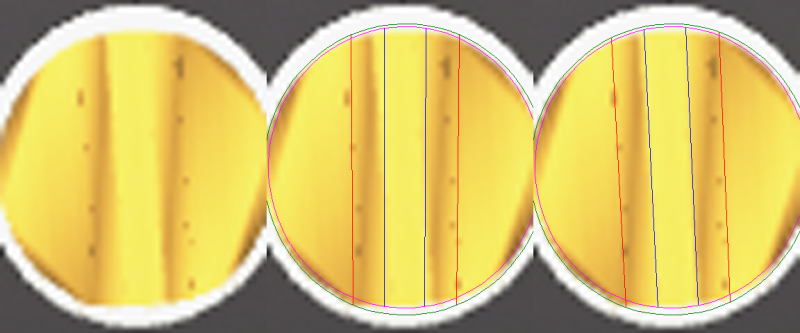

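```bash
cat > meas.py <<'E'
from look2 import *
import sys
def meas(c,verbose=True):
    N=480;s=8
    def rect(z):
        jj,ii=np.meshgrid(np.arange(N),np.arange(N));a=(N/2-ii)/s;b=(N/2-jj)/s
        X=np.c_[(C[0]+a*d[0]+b*n[0]).ravel(),(C[1]+a*d[1]+b*n[1]).ravel(),np.full(N*N,z)]
        p=proj(c,X).astype(np.float32).reshape(N,N,2);return cv2.remap(c["color"],p[...,0],p[...,1],cv2.INTER_CUBIC)
    M=rect(70.);pts=[]
    for r in list(range(4,36))+list(range(N-36,N-4)):
        w=np.clip(M[r].min(1).astype(float)-140,0,None);w[:200]=0;w[280:]=0
        if w.sum()>200: pts.append((r,np.average(np.arange(N),weights=w)))
    pts=np.array(pts);f=np.polyfit(pts[:,0],pts[:,1],1);am=f[0]   # col increases going down => ccw tilt
    cm=(240-np.polyval(f,240))/s
    T=rect(86.);L=T[:,:,1].astype(np.float32)
    bh=cv2.morphologyEx(L,cv2.MORPH_BLACKHAT,np.ones((17,17)))
    bh[:100]=0;bh[380:]=0
    out=[]
    for lo,hi in((150,220),(260,330)):
        k,lab,st,ce=cv2.connectedComponentsWithStats(((bh>12)).astype(np.uint8))
        sel=[i for i in range(1,k) if lo<ce[i][0]<hi and 8<st[i][4]<500 and st[i][2]<25]
        P=np.array([ce[i] for i in sel])
        if len(P)>=3: out.append((np.polyfit(P[:,1],P[:,0],1)[0],P.round(0).astype(int).tolist(),np.polyval(np.polyfit(P[:,1],P[:,0],1),240)))
    print("marks tilt",round(am,4),"offset mm",round(cm,2),"npts",len(pts))
    for o in out:print("slope",round(o[0],4),"rel",round(o[0]-am,4),"x@c mm",round((240-o[2])/s,2),o[1])
    return T,M
if __name__=="__main__":
    for f in sys.argv[1:]:
        print(f);T,M=meas(dict(np.load(f)))
        cv2.imwrite("pics/m_"+f[:-4]+".png",T)
E
python3 meas.py wtrim.npz look1.npz v2.npz
```

```text
wtrim.npz
marks tilt -0.0063 offset mm 0.15 npts 60
look1.npz
marks tilt -0.0082 offset mm 0.28 npts 62
slope 0.1892 rel 0.1974 x@c mm 7.41 [[169, 183], [175, 201], [187, 280], [205, 355], [205, 377]]
slope 0.2105 rel 0.2187 x@c mm -6.62 [[294, 250], [301, 266], [313, 349], [322, 367]]
v2.npz
marks tilt -0.0087 offset mm 0.35 npts 62
slope 0.0485 rel 0.0572 x@c mm -6.83 [[289, 102], [294, 250], [294, 299], [301, 317], [301, 365]]
```

View pics/m_v2.png

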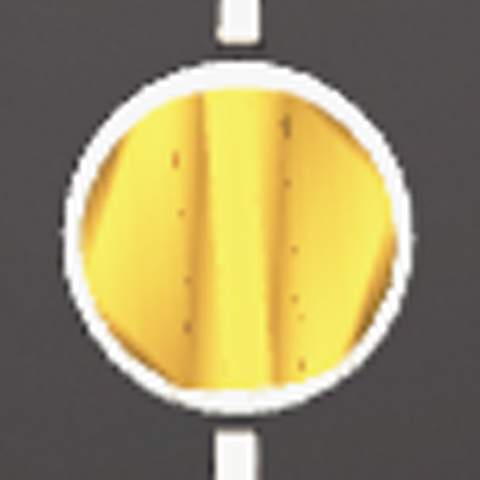

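```bash
python3 -c "
from turn import *
turn(-0.28,[-0.36,-0.44,-0.49,-0.522],172.1)
c=view(3,70)"; python3 meas.py v3.npz
```

```text
21.06 [ 519.21 -142.94  179.78] [ 0.16 -0.84 -1.26]
21.31 [ 519.23 -142.97  175.87] [-0.38  0.48 -1.25]
21.56 [ 519.15 -142.95  171.88] [ 0.01  0.5  -0.11]
21.81 -0.358 [-0.02  0.53 -1.43] [0.05  0.039 0.023] 17.49
22.06 -0.437 [-0.59 -0.72  0.02] [-0.208  0.186  0.072] 18.18
22.31 -0.487 [-0.89 -1.95 -1.65] [-0.496  0.392  0.   ] 17.47
22.56 -0.52 [-2.34 -1.79 -0.53] [-0.55   0.396  0.035] 17.87
yaw -0.5206333798889831
t 24.275
v3.npz
marks tilt -0.0073 offset mm 0.38 npts 62
slope -0.0056 rel 0.0017 x@c mm 7.36 [[182, 127], [182, 178], [181, 266]]
slope 0.0041 rel 0.0115 x@c mm -6.76 [[294, 104], [293, 131], [294, 250], [294, 290], [295, 340]]
```

View pics/m_v3.png

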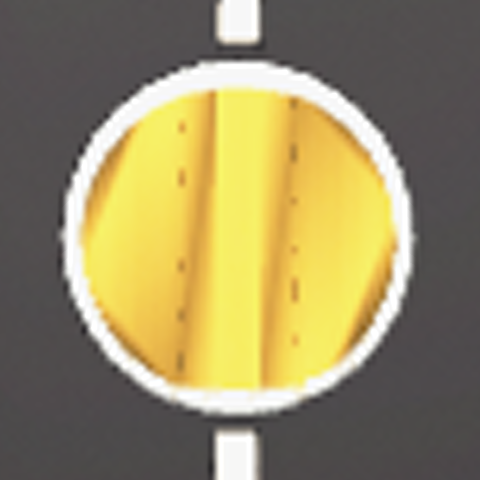

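Specks on both mouth edges now give a slot within about 0.01 rad of the marks (left 0.002, right 0.012). I return the tool to the stand.

Run:
```python
from h import *
o=get_obs();p=o["position"];robot.movel([p[0],p[1],255],200)
robot.reach([600,236.3,255],[np.pi,0,0.1])
robot.movel([600,236.3,200],150); robot.hold(.15)
o=get_obs();print(o["time"],o["position"],o["wrist_force"])
c=optics.camera("side");cv2.imwrite("pics/sb.png",cv2.resize(c["color"][130:280,120:270],None,fx=4,fy=4,interpolation=cv2.INTER_CUBIC))
c=optics.camera("wrist");cv2.imwrite("pics/wb.png",c["color"])
```

```text
26.775 [600.6935185  236.25398238 201.3423034 ] [-0.51347509  0.24000822 -1.27264724]
```

View pics/sb.png

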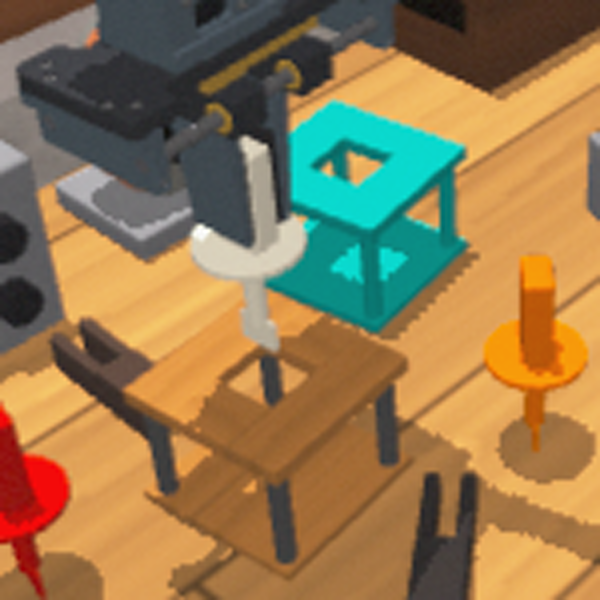

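View pics/wb.png

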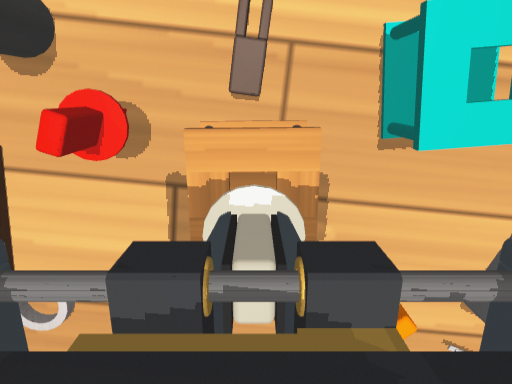

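Side view: the tip at (265,345) is straight above the hole centre at about (268,378). In the wrist view the hole (columns 230–277) is centred under the handle. I lower it.

Run:
```python
from h import *
for z in(170,140,118,115):
    robot.movel([600,236.3,z],80); o=get_obs()
    print(round(o["time"],2),o["position"].round(2),np.round(o["wrist_force"],2))
    if abs(o["wrist_force"][2]+1)>10 or np.hypot(*o["wrist_force"][:2])>6: print("contact");break
else:
    robot.movel([600,236.3,114.6],30);robot.hold(.15)
    print(get_obs()["wrist_force"])
    robot.set_gripper(45); robot.hold(.1)
    robot.movel([600,236.3,190],120)
    robot.movel([535,236.3,265],200); robot.hold(.2)
    print(get_obs()["time"],get_obs()["wrist_force"])
    c=optics.camera("side");cv2.imwrite("pics/sf.png",cv2.resize(c["color"][130:280,120:270],None,fx=4,fy=4,interpolation=cv2.INTER_CUBIC))
    c=optics.camera("wrist");cv2.imwrite("pics/wf.png",c["color"])
```

```text
27.4 [599.95 236.31 169.8 ] [-0.01 -0.19 -0.37]
27.93 [599.99 236.29 139.88] [ 0.85 -0.46 -0.62]
28.35 [599.77 236.24 117.6 ] [ 0.48 -0.76 -1.14]
28.6 [600.06 236.33 115.13] [ 0.43 -0.23 -1.69]
[-0.75126859 -0.60677866 -1.45508075]
31.325 [0.36037248 0.19726378 0.6497151 ]
```

View pics/sf.png

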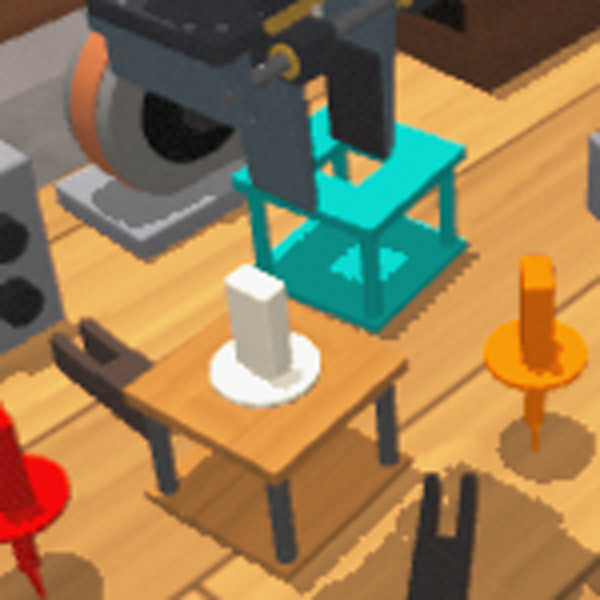

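View pics/wf.png

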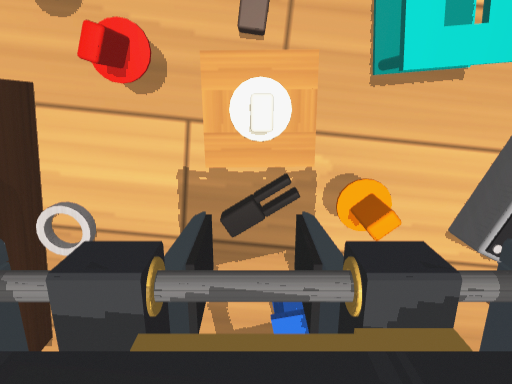

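The tool hangs upright with its guard flat on the plate (side (265,370), wrist (260,108)), and the gripper is clear of it. I hand in.

```bash
python3 -c "
from h import *
workorder.sign_off();print(get_obs()['time'])"
```

```text
the job is handed in; nothing more can be done
the job is handed in; nothing more can be done
```

I turned the largest trimmer clockwise from about 0.62 rad until its slot lined up with the two white marks, then hung the white tool back upright in the wooden stand. The job was handed in at about 31 s; no verdict is reported.

- **Trimmer:** it took three passes, with a wrist-camera look after each. In the last look the slot was within about 0.01 rad of the marks (0.002 and 0.012 from its two edges).
- **Tool:** the final side and wrist pictures show it upright, guard flat on the plate, and the gripper clear of it.
- **Forces:** every wrist force I read stayed under about 4 N.
- **Disagreement:** after the first pass my estimates of the slot angle differed, 0.06 rad from the slot's end and 0.17–0.20 from its edges. I went with the edges, and later passes agreed: each further turn of the tool moved the slot by about the same amount. The blade's play came out larger than stated, about 0.18–0.25 rad instead of 0.12.

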